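Jack up the front of a jar skid and hold it

ROBOT

A 7-joint arm with a two-finger parallel gripper is mounted at the origin on the work surface. World frame = base frame: x ahead of the robot, y to its left, z up, the work surface at z = 0. Lengths are in m, angles in rad, forces in N, time in s.
With the tool pointing down it reaches from about 0.4 to 0.85 m from the base axis. Payload 10.4 kg.
Tool frame: the origin (TCP) lies midway between the tips of the shut fingers; the grasp point (between the pads) lies 19 mm behind it (r.grasp_offset is the distance from the TCP to the grasp point, in m); x points along the fingers, y is the direction in which the jaws open and shut, and the axes are right-handed (so a half turn about x gives the same grasp; the last joint's range is limited). The gripper opens to 87 mm and grips with 3 to 60 N. Pads are 19 mm wide; open, the fingers measure 117 mm over their backs; the gripper's body (75 mm by 190 mm) begins 51 mm behind the grasp point.
Start: joints at [1.131, 0.332, -0.065, 1.46, 0.022, 1.35, -0.088], TCP at [0.253, -0.572, 0.223] pointing down, gripper open.
Joint ranges: [-2.6, 2.6], [-0.5, 2.12], [-1.47, 1.34], [0.16, 2.42], [-1.27, 4.41], [0.06, 2.06], [-2.6, 2.6]. Speed limits (rad/s): [2.22, 2.22, 2.79, 2.79, 3.14, 3.14, 3.14].

INTERFACE

Orientations are given as a unit quaternion [x, y, z, w].
In Python, from bench import r, vision, close_job gives the robot as it stands. The module is installed in compiled form; this text tells all that it offers.
- The arm moves only by the shell command python3 -m pendant 'ROWS' [OPENING] [FORCE]. ROWS is text: rows parted by semicolons, each of 6 numbers parted by spaces: the shift along the tool's x, y, z in units of 0.25 m (1.0 is 0.25 m), then the turn, a rotation vector about the tool's x, y, z in units of 1.5 rad (1.0 is 1.5 rad). A call has 1 to 8 rows; each row is the pose to reach, as a shift and turn from the pose commanded when the call began, along the tool's axes at that moment; what a row does not reach only later rows make up. A row lasts 1/10 s, in which the tool goes at most 50 mm and 8.59 degrees, less where a joint would pass 70% of its speed; a pose out of reach is approached as far as the arm can. A call with a number of a shift or a turn outside -1 to 1 is refused whole. A call with a gripper value outside its range is refused whole. OPENING is the gripper command: -1 is shut, 1 is fully open, values between are in proportion, set as the call begins (- or left out, the last holds). The fingers move at their own pace and stop on an object; FORCE is the grip in N (left out, the last holds). Time passes only in rows, so rows that repeat a pose let the fingers close. It gives the time, the measured TCP pose, the force and the opening at its end, in the units of the state.
- r.read_state(): the state, without advancing time (a new reading comes with each control period).
- vision.camera(name): name is "scene" or "top" or "wrist"; returns (picture, depth): 400x640x3 uint8, blue, green, red; 400x640 float32, m along the optical axis (not along the pixel's ray), 0 where there is no reading.
- vision.get_calibration(name): a dict with "camera_matrix" (3x3 intrinsics, pixels), "rvec" (rotation vector, rad) and "tvec" (3), from world to camera coordinates, as OpenCV has them. Camera axes: x right, y down, z forward; pixel columns grow to the right and rows downward; lengths in m; the calibration is good to about 2 mm. A picture is of the moment at which its call begins: read the wrist's pose just before it. get_calibration takes no time and is no camera call; for the wrist camera it gives the pose at the moment of the call.
- close_job(): hands the job in, once; it reports no verdict.
The state is a dict: "time": time; "joint_positions": joint angles; "joint_vel": joint speeds; "joint_torque": joint torques, N m; "ee_pos": TCP position; "eef_rot": TCP orientation; "ft_force": force on the tool from outside, world axes, zero at the start; "torque": the same for the moment, N m; "width": finger opening in m.
Only numpy, scipy, OpenCV 4.12 (cv2) and the standard library are available. Lean on these libraries where they do the work, as an engineer would, in place of code of your own. Each camera call takes 0.05 s, during which the arm holds its last target. There are 200 camera calls.

TASK

Slide the small red bench jack in between the two bearers of the skid that carries the big clay jar, until its saddle stands centred under the yellow-marked lift pad, and let go of it. Then pump its handle, stroke by stroke, until the front of the skid has risen at least 15 mm, enough for the packing strips, and finish while still holding the handle pressed fully down with the load up on the jack. Do not bump the skid, and leave everything else on the table where it is.

Things in the scene. Friction and masses are not known exactly. Their poses are not given: they have to be found in the camera images.
- skid: Skid with a big grey clay jar (5.5 kg in all, jar top 400 mm up): plywood board 340 mm deep (its x), 360 wide (its y), underside 108 and top 132 mm above the bench, on two bearers along x at y = +-130, each 50 wide (210 clear between). Origin: on the bench under the board's middle. Front edge at x = -170 mm; bearers begin at x = -140. Jacked up, it tilts about the bearers' far (+x) ends
- lift_pad (a point): Marked lift point: centre of the underside of a yellow steel pad, 56 x 56 x 6 mm, under the board's front overhang, midway between the bearers, 30 mm in from the front edge, 102 mm above the bench at the start. Marked above by a yellow square with a red dot on the board's top and a yellow stripe on its edge. Axes as the skid's: x points from the front into the skid
- jack: Loose red ratchet bench jack, 0.9 kg, slid on the bench: base plate 84 x 12 mm, from x = -30 to +255 mm in its own frame. Origin: on its underside, below the tail block's middle. Along x: tail block (the grip) at 0, handle pivot at +193, 70 mm up, round ram housing (64 mm diameter at the foot, 78 high) at +220. The jack faces the skid when its x axis runs along the skid's
- jack_grip (a point): Centre of the jack's tail block, the place to grip it: an upright red block 40 mm (x) by 44 mm (y), from 12 to 80 mm above the bench; this point is 50 mm up, on the jack's middle line. Axes as the jack's. Grip it across y from above: nothing stands beside it. The end of the raised handle is 80 mm ahead, 163 mm up. The jack's front is the heavier: lift it 3 mm at most
- ram: The jack's steel ram with its saddle on top, loose in the housing; it only rises and sinks there. Origin at its foot, 12 mm above the bench when it is down, on the housing's axis, 80 mm below the saddle's top
- saddle (a point): Centre of the top face of the jack's round saddle (38 mm diameter), 92 mm above the bench when the ram is down, so 10 mm lower than the pad. It lies 220 mm ahead of jack_grip along the jack's x axis and rises with the ram, straight up, about 40 mm at most
- handle_grip (a point): Point on the pump handle's axis, in the middle of its black rubber grip (23 mm diameter, 80 to 145 mm from the pivot), 115 mm from the pivot. The handle slopes from the pivot up and back over the base. Handle up: 105 mm ahead of jack_grip, 144 mm above the bench; fully down: 78 mm ahead, 79 mm above the bench. Pressing it takes 3 to 5 N while the ram is free, 8 to 16 N under load
- handle (a joint): Angle of the pump handle: 0 = up (40 degrees above level; a spring brings it back there when let go), 0.62 rad = fully down (4.5 degrees above level). Each full stroke takes the ram 10 mm farther: at the bottom of the 1st, 2nd and 3rd it is up 13, 23 and 33 mm (the pad 3, 13 and 23 mm); as the handle comes up, the ram settles back 4 to 5 mm on to the ratchet
- glaze_bottle: Orange squeeze bottle, 68 mm diameter, 210 mm tall; origin under its centre. Bystander
- slip_jar: Clear jar with a white lid, 84 mm diameter, 110 mm tall; origin under its centre. Bystander
- mallet: Wooden mallet lying down: head 64 mm diameter and 90 mm long at x = +30 mm, thin handle 190 mm to -x; origin on the bench. Bystander
- mould: White plaster mould half, 100 x 120 x 45 mm; origin under its centre. Bystander
- brush_mug: Blue cup with brushes, 80 mm diameter, 100 mm tall, brushes to 170 mm; origin under its centre. Bystander
Mind the look-alikes: they are no part of the job. Several things have the shape of the ram; the one meant has the colours described above.

How it is judged:
On the way, in this order (a step that is already met when the one before it is completed fails the run):
1. the jack stands flat on the bench, handle up and let go, its saddle centred under the lift pad (within 14 mm) (horizontal distance between saddle and lift_pad below 0.014 m and height (world z) of jack_grip below 0.053 m and angle between jack_grip's own z axis and vertical below 0.04 rad and value of joint handle below 0.1 rad and contact force between the fingers and jack below 0.3 N), for 0.2 s.
2. a stroke of the handle brings the saddle up against the pad and it takes load (over 8 N) (contact force between ram and skid above 8 N and value of joint handle above 0.3 rad), for 0.1 s.
3. the handle has come back up with the front of the skid still carried by the ram, raised 5 mm or more: it was pumped (contact force between ram and skid above 8 N and value of joint handle below 0.15 rad and height (world z) of lift_pad above 0.107 m), for 0.1 s.
At the end, for the whole second after the job is handed in: The lift pad is at least 15 mm up (117 mm above the bench), at rest, borne by the upright jack's saddle (over 12 N, within 20 mm of the pad's centre); the gripper presses on the jack (over 1.5 N) with its handle down past 0.54 of 0.62 rad; the robot does not touch the skid (height (world z) of lift_pad above 0.117 m and horizontal distance between saddle and lift_pad below 0.02 m and contact force between ram and skid above 12 N and value of joint handle above 0.54 rad and contact force between the fingers and jack above 1.5 N and contact force between each of the arm, the fingers and skid below 0.5 N and angle between jack_grip's own z axis and vertical below 0.05 rad and linear speed of skid below 0.02 m/s); the arm keeps its last pose, push and grip.
It fails at once if the skid is shoved out of place (more than 40 mm) (distance of skid from where it was at the start of the episode above 0.04 m).
It fails at once if the robot bumps the skid (over 10 N) (contact force between any of the arm, the fingers and skid above 10 N).
It fails at once if the jack is tipped over (angle between jack_grip's own z axis and vertical above 0.5 rad).
It fails at once if one of the other things on the table is disturbed (moved more than 30 mm) (distance of any of glaze_bottle, slip_jar, mallet, mould, brush_mug from where it was at the start of the episode above 0.03 m).
It also fails if it takes over 58 s, if anything falls off the work surface, if the arm or the gripper's body presses on something with over 40 N, if the wrist force passes 120 N, or if a joint passes its speed limit or range.

## Working session

There is one attempt and no reset: what is moved stays moved. The work goes in short steps, Python scripts to look and compute and a shell command to move; the robot and the scene stay as the last step left them, time stands still between calls to the robot, and variables do not carry over. Pictures are saved under pics/ and viewed, about 8 in all and at most 12, crops included, and the job is handed in when it is done.

```bash
mkdir -p pics; cat > h.py <<'E'
import numpy as np, cv2
from bench import r, vision
from scipy.spatial.transform import Rotation as R
def cloud(name):
    c=vision.get_calibration(name); im,d=vision.camera(name)
    K=np.array(c["camera_matrix"]); Rm=cv2.Rodrigues(np.array(c["rvec"],float))[0]; t=np.array(c["tvec"],float).ravel()
    v,u=np.mgrid[:d.shape[0],:d.shape[1]]
    p=np.stack([(u-K[0,2])/K[0,0]*d,(v-K[1,2])/K[1,1]*d,d],-1)
    w=(p-t)@Rm
    w[d==0]=np.nan
    return im,d,w
E
python3 - <<'E'
from h import *
print(r.read_state()); print(r.grasp_offset)
for n in("scene","top"):
    im,d,w=cloud(n); np.savez(n+".npz",im=im,w=w); cv2.imwrite(f"pics/{n}0.png",im)
E
```

```text
{'time': 0.0, 'joint_positions': array([ 1.13139683,  0.33287517, -0.06469692,  1.4609679 ,  0.02163102,
        1.34990146, -0.08851977]), 'joint_vel': array([-9.80468645e-05,  1.51728780e-03, -1.61789686e-04, -3.44234310e-04,
        1.70862398e-03, -3.83043584e-04, -1.09341842e-03]), 'joint_torque': array([-3.08332319e-04, -6.23259830e+01,  2.44043703e-02, -3.89907646e+01,
       -6.12994074e-02,  3.97687883e-02,  1.34926063e-04]), 'ee_pos': array([ 0.25284279, -0.57113512,  0.2217392 ]), 'eef_rot': array([-0.69166593, -0.14679341,  0.69194745, -0.14580351]), 'ft_force': array([-0.0281636 ,  0.76730837, -0.28919935]), 'torque': array([-0.01407867,  0.01967708,  0.00924884]), 'width': 0.08671510893726272}
0.0187
```

View pics/scene0.png

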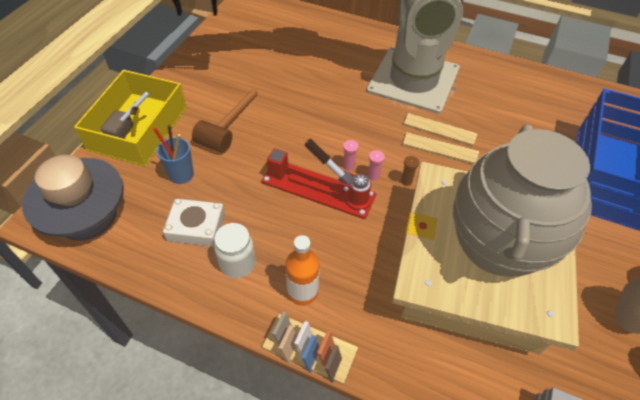

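View pics/top0.png

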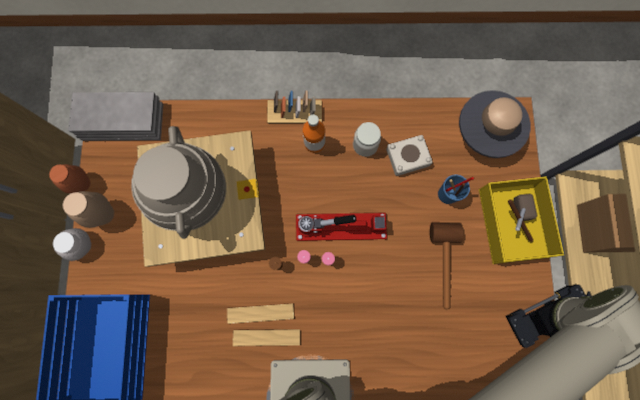

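The scene view shows the jack facing the skid, with pink and brown look-alikes beside it. In the top view the tail block is at about (379,224), the saddle at (308,223) and the yellow mark at (247,188). Next I'll measure these.

```bash
python3 - <<'E'
from h import *
for n in("top","scene"):
    z=np.load(n+".npz"); im,w=z["im"],z["w"]
    hsv=cv2.cvtColor(im,cv2.COLOR_BGR2HSV)
    print(n)
    X,Y,Z=w[...,0],w[...,1],w[...,2]
    def rect(m,l):
        p=w[m&~np.isnan(Z)]; 
        if len(p)<5: print(l,len(p));return
        (c,s,a)=cv2.minAreaRect((p[:,:2]*1000).astype(np.float32)); 
        print(l,len(p),"c",np.round(c,1),"s",np.round(s,1),"a",round(a,1),"mean",np.round(p.mean(0)*1000,1), "box",np.round(cv2.boxPoints((c,s,a))).tolist())
    red=((hsv[...,0]<6)|(hsv[...,0]>174))&(hsv[...,1]>170)&(hsv[...,2]>60)
    reg=(X>0.3)&(X<.6)&(Y>-.25)&(Y<.2)
    rect(red&reg&(Z>0.004)&(Z<.02),"base"); rect(red&reg&(Z>.073)&(Z<.087)&(Y<-.05),"tail")
    rect(reg&(Z>.085)&(Z<.097)&(Y>0),"saddle?")
    sk=(Z>.124)&(Z<.140)&(Y>.1)&(Y<.7)&(X>.2)
    rect(sk,"board")
    yel=(hsv[...,0]>20)&(hsv[...,0]<32)&(hsv[...,1]>200)&sk
    rect(yel,"yellow"); rect(red&sk,"dot")
    blk=(hsv[...,2]<50)&reg&(Z>.1)
    rect(blk,"rubber")
E
python3 - <<'E'
from h import *
z=np.load("top.npz");im=z["im"];c=im[100:280,120:480]
cv2.imwrite("pics/crop1.png",cv2.resize(c,None,fx=2.2,fy=2.2,interpolation=cv2.INTER_CUBIC))
w=z["w"]
for u,v in[(379,224),(308,223),(247,188),(304,257),(328,258),(276,264),(313,125),(368,138),(410,155)]: print(u,v,np.round(w[v,u],3))
E
```

```text
top
base 1030 c [512.9 -98.6] s [ 82.4 282.6] a 0.5 mean [ 503.8 -107.6   12.6] box [[471.0, 42.0], [473.0, -240.0], [555.0, -240.0], [553.0, 43.0]]
tail 43 c [ 514.5 -211.7] s [43.2 38.8] a 0.0 mean [ 515.  -212.1   77.7] box [[493.0, -192.0], [493.0, -231.0], [536.0, -231.0], [536.0, -192.0]]
saddle? 95 c [443.6  34.3] s [ 74.  177.9] a 54.4 mean [504.5  16.8  91.3] box [[350.0, 56.0], [494.0, -48.0], [537.0, 13.0], [393.0, 116.0]]
board 8000 c [483.2 425.8] s [543.1 587.1] a 8.0 mean [550.7 281.2 132.5] box [[174.0, 679.0], [255.0, 97.0], [793.0, 173.0], [711.0, 754.0]]
yellow 259 c [607.8 176.5] s [51.8 58.2] a 8.5 mean [606.9 179.4 133.5] box [[578.0, 201.0], [586.0, 144.0], [638.0, 151.0], [629.0, 209.0]]
dot 15 c [606.5 179.5] s [13.   9.4] a 8.3 mean [607.  179.3 134.7] box [[599.0, 183.0], [601.0, 174.0], [614.0, 176.0], [612.0, 185.0]]
rubber 131 c [ 512.5 -103.3] s [19.2 58.4] a 0.5 mean [ 511.2 -101.5  150.8] box [[503.0, -74.0], [503.0, -133.0], [522.0, -132.0], [522.0, -74.0]]
scene
base 1435 c [512.9 -99.3] s [ 86.  281.5] a 0.8 mean [ 528.2 -103.3   11.9] box [[468.0,
[... 209 characters left out ...]
le? 136 c [512.4  12.8] s [25.6 39.3] a 89.8 mean [513.   11.9  91. ] box [[493.0, 0.0], [532.0, -0.0], [532.0, 26.0], [493.0, 26.0]]
board 15416 c [489.5 377.3] s [539.8 488.3] a 8.0 mean [654.4 310.1 131.3] box [[188.0, 582.0], [256.0, 98.0], [791.0, 173.0], [723.0, 656.0]]
yellow 108 c [609.8 159.7] s [50.3 16.1] a 10.1 mean [614.  158.9 132.4] box [[584.0, 163.0], [586.0, 147.0], [636.0, 156.0], [633.0, 172.0]]
dot 0
rubber 0
379 224 [ 0.508 -0.21   0.081]
308 223 [0.512 0.002 0.09 ]
247 188 [0.61  0.178 0.134]
304 257 [0.412 0.014 0.08 ]
328 258 [ 0.409 -0.056  0.077]
276 264 [0.393 0.096 0.083]
313 125 [ 0.776 -0.017  0.201]
368 138 [ 0.768 -0.182  0.109]
410 155 [ 0.733 -0.32   0.045]
```

View pics/crop1.png

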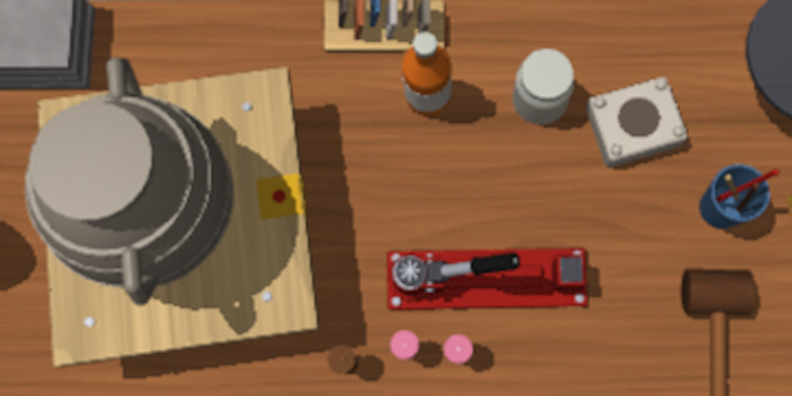

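Jack: the tail is at about (514,−211) mm and the saddle at about (512,9), with heading near 90.5°. The lift pad is at about (607,178.5) and the skid's heading is about 98°. The sizes match those given (base 82×283, tail 43×39). I'll aim for a jack heading of about 94°, which puts the tail at about (622,−41). First I'll work out the approach.

```bash
cat > go.py <<'E'
# usage: go.py x y z(mm, TCP) jackheading_deg -> shift/turn in pendant units; jaws across the jack
import sys
from h import *
x,y,z,h=map(float,sys.argv[1:5]); s=r.read_state(); p=s["ee_pos"]; q=R.from_quat(s["eef_rot"])
best=None
for k in(0,180):
    a=np.radians(h+90+k); X=np.array([0,0,-1.]); Y=np.array([np.cos(a),np.sin(a),0]); Z=np.cross(X,Y)
    rel=(q.inv()*R.from_matrix(np.c_[X,Y,Z])).as_rotvec()
    if best is None or np.linalg.norm(rel)<np.linalg.norm(best): best=rel
print("now",np.round(p*1000,1),"t",round(s["time"],2),"F",np.round(s["ft_force"],1),"w",round(s["width"],4))
print("shift",np.round(q.inv().apply(np.array([x,y,z])/1000-p)/.25,3),"turn",np.round(best/1.5,3),"deg",np.round(np.degrees(best),1))
print("tool axes\n",np.round(q.as_matrix(),3))
E
python3 go.py 514 -211 220 90.5; python3 go.py 514 -211 125 90.5
```

```text
now [ 252.8 -571.2  221.8] t 0.1 F [-0.1 -0.  -0. ] w 0.0871
shift [ 0.008 -0.895 -1.538] turn [-0.775 -0.     0.001] deg [-66.6  -0.    0.1]
tool axes
 [[-0.001  0.405 -0.914]
 [ 0.001 -0.914 -0.405]
 [-1.    -0.001  0.   ]]
now [ 252.8 -571.2  221.8] t 0.1 F [-0.1 -0.  -0. ] w 0.0871
shift [ 0.388 -0.894 -1.538] turn [-0.775 -0.     0.001] deg [-66.6  -0.    0.1]
tool axes
 [[-0.001  0.405 -0.914]
 [ 0.001 -0.914 -0.405]
 [-1.    -0.001  0.   ]]
```

```bash
python3 -m pendant '0 -0.1 -0.17 -0.1 0 0; 0 -0.2 -0.34 -0.2 0 0; 0 -0.3 -0.5 -0.3 0 0; 0 -0.4 -0.67 -0.4 0 0; 0 -0.5 -0.83 -0.5 0 0; 0 -0.55 -0.95 -0.6 0 0; 0 -0.55 -0.95 -0.7 0 0; 0 -0.55 -0.95 -0.775 0 0' 1; python3 go.py 514 -211 125 90.5
```

```text
time: 0.9
ee_pos: [0.4152, -0.3484, 0.2223]
eef_rot: [0.496, 0.504, -0.496, 0.504]
ft_force: [-0.3, -0.3, -0.5]
width: 0.0868
now [ 415.2 -348.4  222.3] t 0.9 F [-0.3 -0.3 -0.5] w 0.0868
shift [ 0.389  0.404 -0.542] turn [ 0.006 -0.     0.   ] deg [ 0.5 -0.   0. ]
tool axes
 [[-0.     1.     0.017]
 [ 0.     0.017 -1.   ]
 [-1.    -0.    -0.   ]]
```

```bash
python3 -m pendant '0 0.13 -0.18 0 0 0; 0 0.27 -0.36 0 0 0; 0 0.404 -0.542 0 0 0; 0.1 0.404 -0.542 0.006 0 0; 0.2 0.404 -0.542 0.006 0 0; 0.3 0.404 -0.542 0.006 0 0; 0.39 0.404 -0.542 0.006 0 0; 0.39 0.404 -0.542 0.006 0 0' 1; python3 go.py 514 -211 36 90.5
python3 - <<'E'
from h import *
im,d,w=cloud("wrist"); cv2.imwrite("pics/w1.png",im)
hsv=cv2.cvtColor(im,cv2.COLOR_BGR2HSV)
Z=w[...,2]
red=((hsv[...,0]<6)|(hsv[...,0]>174))&(hsv[...,1]>150)
for l,a,b in(("tail",.074,.086),("base",.006,.018)):
    p=w[red&(Z>a)&(Z<b)]; print(l,len(p),np.round(np.nanmin(p,0),3),np.round(np.nanmax(p,0),3), cv2.minAreaRect((p[:,:2]*1000).astype(np.float32)) if len(p)>5 else '')
E
```

```text
time: 1.7
ee_pos: [0.5123, -0.2126, 0.1218]
eef_rot: [0.499, 0.502, -0.501, 0.498]
ft_force: [-0.5, -0.3, 0.1]
width: 0.0869
now [ 512.3 -212.6  121.8] t 1.7 F [-0.5 -0.3  0.1] w 0.0869
shift [ 0.343  0.009 -0.005] turn [-0.006 -0.002  0.003] deg [-0.5 -0.1  0.3]
tool axes
 [[-0.005  1.    -0.   ]
 [ 0.002 -0.    -1.   ]
 [-1.    -0.005 -0.002]]
tail 1094 [ 0.492 -0.231  0.074] [ 0.535 -0.193  0.079] ((512.9843139648438, -212.1894989013672), (42.93431854248047, 38.55158615112305), 1.1399438381195068)
base 10866 [ 0.47  -0.243  0.007] [ 0.555 -0.057  0.018] ((512.8923950195312, -149.60292053222656), (83.56692504882812, 185.30943298339844), 0.490095317363739)
```

View pics/w1.png

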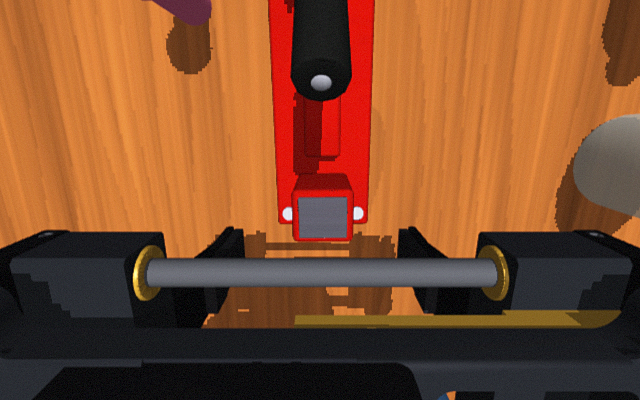

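The wrist view shows the tail block at (323,215), midway between the open fingers. The measured centre is (513,−212), which agrees. Descending and gripping.

```bash
python3 -m pendant '0.1 0.003 0 -0.006 0 0; 0.2 0.003 -0.002 -0.006 -0.002 0.003; 0.28 0.003 -0.003 -0.006 -0.002 0.003; 0.343 0.003 -0.003 -0.006 -0.002 0.003; 0.343 0.003 -0.003 -0.006 -0.002 0.003; 0.343 0.003 -0.003 -0.006 -0.002 0.003' 1
python3 -m pendant '0 0 0 0 0 0; 0 0 0 0 0 0; 0 0 0 0 0 0; 0 0 0 0 0 0; 0 0 0 0 0 0; 0 0 0 0 0 0' -1 35; python3 go.py 600 -120 36 94
```

```text
time: 2.35
ee_pos: [0.5158, -0.2128, 0.0404]
eef_rot: [0.498, 0.5, -0.497, 0.504]
ft_force: [0.4, -0.3, -1.0]
width: 0.0872
time: 2.95
ee_pos: [0.5151, -0.2125, 0.0394]
eef_rot: [0.498, 0.5, -0.498, 0.504]
ft_force: [-5.3, 0.2, 2.5]
width: 0.0473
now [ 515.1 -212.5   39.4] t 2.95 F [-5.3  0.2  2.5] w 0.0473
shift [ 0.014  0.343 -0.367] turn [-0.041  0.002 -0.003] deg [-3.5  0.2 -0.2]
tool axes
 [[ 0.004  1.     0.008]
 [-0.003  0.008 -1.   ]
 [-1.     0.004  0.003]]
```

```bash
python3 -m pendant '0 0 0 0 0 0; 0 0 0 0 0 0; 0 0 0 0 0 0' -1 35; python3 -m pendant '0 0.04 -0.04 0 0 0; 0 0.08 -0.08 -0.005 0 0; 0 0.12 -0.12 -0.01 0 0; 0 0.16 -0.16 -0.015 0 0; 0 0.2 -0.2 -0.02 0 0;0 0.24 -0.24 -0.025 0 0;0 0.29 -0.3 -0.033 0 0;0 0.343 -0.367 -0.041 0 0'; python3 go.py 622 -41 38 94
```

```text
time: 3.25
ee_pos: [0.5147, -0.2126, 0.0393]
eef_rot: [0.498, 0.5, -0.498, 0.504]
ft_force: [-4.2, 0.5, 2.3]
width: 0.0435
time: 4.05
ee_pos: [0.6, -0.1221, 0.0393]
eef_rot: [0.482, 0.514, -0.483, 0.519]
ft_force: [-3.3, -7.0, 2.4]
width: 0.0437
now [ 600.  -122.1   39.3] t 4.05 F [-3.3 -7.   2.4] w 0.0437
shift [ 0.004  0.11  -0.318] turn [-0.001  0.004 -0.002] deg [-0.1  0.3 -0.2]
tool axes
 [[ 0.004  0.998  0.068]
 [-0.006  0.068 -0.998]
 [-1.     0.003  0.006]]
```

Now I'll re-measure the gripped jack with the top and scene cameras, together with the skid front, before inserting it.

```bash
cat > meas.py <<'E'
from h import *
import sys
ims=[]
for n in("top","scene"):
    im,d,w=cloud(n); ims.append(im)
    hsv=cv2.cvtColor(im,cv2.COLOR_BGR2HSV); X,Y,Z=w[...,0],w[...,1],w[...,2]
    red=((hsv[...,0]<6)|(hsv[...,0]>174))&(hsv[...,1]>170)&(hsv[...,2]>60)&(X>.45)&(X<.72)
    def rect(m,l):
        p=w[m&~np.isnan(Z)]
        if len(p)>5:
            b=cv2.minAreaRect((p[:,:2]*1000).astype(np.float32)); print(n,l,len(p),np.round(b[0],1),np.round(b[1],1),round(b[2],1),"z",np.round(p[:,2].mean()*1000,1),np.round(cv2.boxPoints(b)).tolist())
    rect(red&(Z>.004)&(Z<.02),"base")
    rect((X>.5)&(X<.7)&(Y>.03)&(Y<.25)&(Z>.086)&(Z<.097),"saddle")
    yel=(hsv[...,0]>20)&(hsv[...,0]<32)&(hsv[...,1]>200)&(X>.5)&(X<.7)&(Y>.1)&(Y<.3)&(Z>.12); rect(yel,"yellow")
    dot=((hsv[...,0]<8)|(hsv[...,0]>172))&(hsv[...,1]>150)&(Z>.125)&(X>.58)&(X<.64)&(Y>.15)&(Y<.21); rect(dot,"dot")
    b=(Z>.126)&(Z<.137)&(X>.5)&(X<.7)&(Y<.23)&(Y>.1)
    p=w[b]; pts=[]
    for x in np.arange(.5,.7,.01):
        q=p[(p[:,0]>=x)&(p[:,0]<x+.01)]
        if len(q): pts.append((x+.005,q[:,1].min()))
    pts=np.array(pts)
    if len(pts)>5: f=np.polyfit(*pts.T,1); print(n,"edge y@607",round(np.polyval(f,.607)*1000,1),"deg",round(np.degrees(np.arctan(f[0])),1))
cv2.imwrite(f"pics/{sys.argv[1]}.png",np.vstack([i[60:300,120:520] for i in ims]))
E
python3 meas.py m1
```

```text
top base 713 [589.2  21.2] [ 82.4 224.5] 4.2 z 12.8 [[540.0, 130.0], [556.0, -94.0], [639.0, -88.0], [622.0, 136.0]]
top saddle 172 [584.6  73.5] [84.3 37.5] 88.9 z 91.6 [[565.0, 32.0], [603.0, 31.0], [604.0, 115.0], [567.0, 116.0]]
top yellow 265 [607.6 176.7] [51.4 58.4] 6.4 z 133.6 [[579.0, 203.0], [585.0, 145.0], [636.0, 151.0], [630.0, 209.0]]
top dot 18 [606.1 180.6] [12.6 11.8] 4.5 z 133.5 [[599.0, 186.0], [600.0, 174.0], [613.0, 175.0], [612.0, 187.0]]
top edge y@607 148.0 deg 7.6
scene base 1553 [594.6  -5.5] [ 84.8 277.3] 3.9 z 11.9 [[543.0, 130.0], [562.0, -147.0], [646.0, -141.0], [627.0, 136.0]]
scene saddle 294 [583.8  80.6] [82.1 40.7] 87.8 z 91.1 [[562.0, 40.0], [603.0, 39.0], [606.0, 121.0], [565.0, 122.0]]
scene yellow 101 [609.9 157.2] [49.7 14.8] 16.7 z 132.1 [[584.0, 157.0], [588.0, 143.0], [636.0, 157.0], [632.0, 171.0]]
scene dot 20 [605.2 177.2] [10.6  9.3] 50.2 z 132.6 [[598.0, 176.0], [605.0, 170.0], [612.0, 178.0], [605.0, 184.0]]
scene edge y@607 147.9 deg 7.7
```

View pics/m1.png

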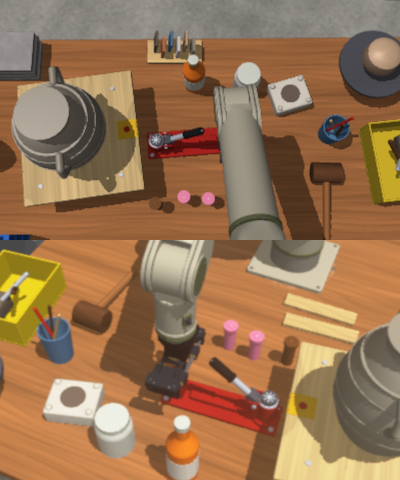

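The jack is held flat at a 94° heading with its saddle at about (585.5,98). The pad is at about (606.5,178) by both the dot and edge measurements. It still has to move (+21,+80) mm.

```bash
python3 -m pendant '0 0.03 -0.03 0 0 0; 0 0.06 -0.07 0 0 0; 0 0.08 -0.11 0 0 0; 0 0.1 -0.15 0 0 0; 0 0.106 -0.19 0 0 0; 0 0.106 -0.23 0 0 0; 0 0.106 -0.275 0 0 0; 0 0.106 -0.314 0 0 0'; python3 -m pendant '0 0 0 0 0 0; 0 0 0 0 0 0';  python3 go.py 621 -42 39 94; python3 meas.py m2
```

```text
time: 4.95
ee_pos: [0.621, -0.0425, 0.0393]
eef_rot: [0.483, 0.514, -0.483, 0.519]
ft_force: [0.7, -6.2, 1.9]
width: 0.0434
time: 5.15
ee_pos: [0.6209, -0.04, 0.0393]
eef_rot: [0.483, 0.515, -0.482, 0.519]
ft_force: [0.4, 1.7, 1.9]
width: 0.0441
now [620.9 -40.   39.3] t 5.15 F [0.4 1.7 1.9] w 0.0441
shift [ 0.001 -0.     0.008] turn [-0.     0.002 -0.003] deg [-0.   0.2 -0.2]
tool axes
 [[ 0.004  0.998  0.07 ]
 [-0.003  0.07  -0.998]
 [-1.     0.004  0.003]]
top base 550 [612.3  79.1] [ 82.5 157.1] 4.6 z 12.6 [[565.0, 154.0], [578.0, -3.0], [660.0, 4.0], [647.0, 161.0]]
top saddle 45 [609.  137.9] [28.6 22. ] 30.8 z 91.4 [[591.0, 140.0], [602.0, 121.0], [627.0, 136.0], [616.0, 155.0]]
top yellow 261 [607.5 176.8] [52.2 58.3] 7.6 z 133.5 [[578.0, 202.0], [585.0, 144.0], [637.0, 151.0], [629.0, 209.0]]
top dot 19 [607.2 180.8] [12.7 11.7] 1.8 z 133.5 [[601.0, 186.0], [601.0, 175.0], [614.0, 175.0], [613.0, 187.0]]
top edge y@607 148.0 deg 7.7
scene base 1237 [614.5  44.7] [ 85.1 202.9] 4.2 z 11.6 [[565.0, 143.0], [579.0, -60.0], [664.0, -53.0], [650.0, 149.0]]
scene saddle 93 [606.2 130.7] [33.8 25.7] 87.9 z 91.1 [[593.0, 114.0], [618.0, 113.0], [620.0, 147.0], [594.0, 148.0]]
scene yellow 103 [610.2 155.6] [50.7 16.8] 22.9 z 132.5 [[584.0, 153.0], [590.0, 138.0], [637.0, 158.0], [630.0, 173.0]]
scene dot 20 [605.6 177.7] [10.7  8.7] 77.4 z 132.7 [[600.0, 173.0], [609.0, 172.0], [611.0, 182.0], [603.0, 184.0]]
scene edge y@607 147.9 deg 7.7
```

The saddle works out at about (605.5,179.6), within 2 mm of the pad. Releasing and rising.

```bash
python3 -m pendant '0 0 0 0 0 0; 0 0 0 0 0 0; 0 0 0 0 0 0; 0 0 0 0 0 0; 0 0 0 0 0 0' 0.6; python3 -m pendant '-0.06 0 0 0 0 0; -0.15 0 0 0 0 0; -0.3 0 0 0 0 0; -0.45 0 0 0 0 0; -0.6 0 0 0 0 0; -0.7 0 0 0 0 0; -0.7 0 0 0 0 0; -0.7 0 0 0 0 0'; python3 go.py 615 64 190 94
python3 meas.py m3; python3 - <<'E'
from h import *
for n in("top","scene"):
    im,d,w=cloud(n); X,Y,Z=w[...,0],w[...,1],w[...,2]
    m=(im.max(2)<60)&(X>.57)&(X<.65)&(Y>0.02)&(Y<.12)&(Z>.09)&(Z<.18)
    p=w[m]; print(n,len(p))
    if len(p)>10: print(np.round(np.c_[p.min(0),p.mean(0),p.max(0)].T*1000)); print(np.polyfit(p[:,1],p[:,2],1),np.polyfit(p[:,1],p[:,0],1))
E
```

```text
time: 5.75
ee_pos: [0.6211, -0.04, 0.0392]
eef_rot: [0.483, 0.515, -0.482, 0.519]
ft_force: [0.0, 0.2, 0.0]
width: 0.0684
time: 6.55
ee_pos: [0.6204, -0.0393, 0.2154]
eef_rot: [0.483, 0.515, -0.482, 0.52]
ft_force: [-0.3, 0.2, 0.3]
width: 0.0696
now [620.4 -39.3 215.4] t 6.55 F [-0.3  0.2  0.3] w 0.0696
shift [ 0.1    0.007 -0.414] turn [ 0.     0.002 -0.004] deg [ 0.   0.2 -0.3]
tool axes
 [[ 0.006  0.998  0.07 ]
 [-0.003  0.07  -0.998]
 [-1.     0.006  0.004]]
top base 499 [611.3  86.4] [ 82.  142.1] 4.0 z 12.4 [[565.0, 154.0], [575.0, 13.0], [657.0, 18.0], [647.0, 160.0]]
top saddle 45 [608.5 134.1] [23.5 24.9] 1.2 z 91.8 [[596.0, 146.0], [597.0, 121.0], [620.0, 122.0], [620.0, 147.0]]
top yellow 258 [607.5 176.3] [51.7 58.7] 9.7 z 133.7 [[577.0, 201.0], [587.0, 143.0], [638.0, 152.0], [628.0, 210.0]]
top dot 19 [607.7 179. ] [10.6 13.2] 55.2 z 134.3 [[599.0, 178.0], [610.0, 171.0], [616.0, 180.0], [605.0, 187.0]]
top edge y@607 143.3 deg 6.7
scene base 1281 [615.4  37.1] [ 84.8 212. ] 4.1 z 11.7 [[565.0, 140.0], [581.0, -72.0], [665.0, -66.0], [650.0, 146.0]]
scene saddle 93 [608.2 131.7] [25.6 32. ] 5.8 z 90.9 [[594.0, 146.0], [597.0, 114.0], [623.0, 117.0], [619.0, 149.0]]
scene yellow 102 [609.5 158.2] [52.1 15.1] 13.5 z 132.4 [[582.0, 159.0], [586.0, 145.0], [637.0, 157.0], [633.0, 172.0]]
scene dot 18 [606.9 178.5] [8.  9.7] 39.5 z 133.4 [[601.0, 180.0], [607.0, 172.0], [613.0, 177.0], [607.0, 185.0]]
scene edge y@607 148.0 deg 7.7
top 132
[[601.  39. 124.]
 [611.  70. 150.]
 [622.  97. 172.]]
[-0.74874488  0.20270172] [-0.05099255  0.61443087]
scene 0
```

View pics/m3.png

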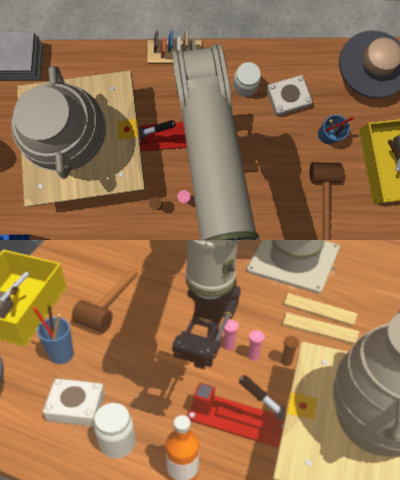

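The jack is free, with its handle up and its saddle under the pad (computed offset about 2 mm). Moving over the handle with the fingers shut.

```bash
python3 -m pendant '0 0.001 -0.12 0 0 0; 0 0.002 -0.24 0 0 0; 0 0.003 -0.36 0 0 0; 0 0.004 -0.474 0 0 0; 0 0.004 -0.474 0 0 0; 0.06 0.004 -0.474 0 0 0; 0.12 0.004 -0.474 0 0.002 -0.004; 0.12 0.004 -0.474 0 0.002 -0.004' -1 20; python3 -m pendant '0 0 0 0 0 0; 0 0 0 0 0 0; 0 0 0 0 0 0'; python3 go.py 612.6 79 155 94
```

```text
time: 7.55
ee_pos: [0.6117, 0.0766, 0.18]
eef_rot: [0.481, 0.518, -0.485, 0.515]
ft_force: [-0.8, -0.6, 0.0]
width: 0.0136
time: 7.85
ee_pos: [0.6134, 0.0786, 0.1844]
eef_rot: [0.482, 0.517, -0.483, 0.517]
ft_force: [0.2, 0.3, 0.6]
width: 0.001
now [613.4  78.6 184.4] t 7.85 F [0.2 0.3 0.6] w 0.001
shift [ 0.118 -0.003 -0.002] turn [-0.     0.     0.001] deg [-0.  0.  0.]
tool axes
 [[-0.001  0.998  0.07 ]
 [-0.     0.07  -0.998]
 [-1.    -0.001  0.   ]]
```

```bash
python3 -m pendant '0.06 0 0 0 0 0; 0.118 -0.003 0 0 0 0; 0.15 -0.003 0.025 0 0 0; 0.18 -0.003 0.054 0 0 0; 0.2 -0.003 0.066 0 0 0; 0.2 -0.003 0.066 0 0 0';python3 go.py 612.6 65 139 94;  python3 -m pendant '0.018 0 0.01 0 0 0; 0.054 0 0.03 0 0 0; 0.094 0 0.046 0 0 0; 0.13 0 0.062 0 0 0; 0.16 0 0.074 0 0 0; 0.174 0 0.08 0 0 0;  0.174 0 0.08 0 0 0; 0.174 0 0.08 0 0 0';python3 go.py 615 42 90 94
```

```text
time: 8.45
ee_pos: [0.6132, 0.0616, 0.1331]
eef_rot: [0.482, 0.518, -0.483, 0.516]
ft_force: [-1.8, 2.2, 2.4]
width: 0.0007
now [613.2  61.6 133.1] t 8.45 F [-1.8  2.2  2.4] w 0.0007
shift [-0.024 -0.001 -0.014] turn [-0.     0.     0.002] deg [-0.   0.   0.2]
tool axes
 [[-0.003  0.998  0.069]
 [-0.     0.069 -0.998]
 [-1.    -0.003  0.   ]]
time: 9.25
ee_pos: [0.615, 0.0438, 0.0906]
eef_rot: [0.482, 0.518, -0.482, 0.517]
ft_force: [-2.2, 6.0, 7.7]
width: 0.0005
now [615.   43.8  90.6] t 9.25 F [-2.2  6.   7.7] w 0.0005
shift [ 0.003 -0.001  0.007] turn [ 0.001 -0.001  0.   ] deg [ 0.1 -0.1  0. ]
tool axes
 [[-0.001  0.997  0.071]
 [ 0.001  0.071 -0.997]
 [-1.    -0.001 -0.001]]
```

```bash
python3 -m pendant '0.008 0 -0.004 0 0 0; 0.016 0 -0.008 0 0 0; 0.016 0 -0.008 0 0 0';python3 go.py 615 42 90 94; python3 meas.py m4 | grep -v edge
```

```text
time: 9.55
ee_pos: [0.6152, 0.0439, 0.089]
eef_rot: [0.482, 0.517, -0.483, 0.518]
ft_force: [-12.1, 0.1, 30.7]
width: 0.0002
now [615.2  43.9  89. ] t 9.55 F [-12.1   0.1  30.7] w 0.0002
shift [-0.004 -0.001  0.008] turn [-0.     0.001  0.   ] deg [-0.   0.1  0. ]
tool axes
 [[ 0.     0.998  0.07 ]
 [-0.002  0.07  -0.998]
 [-1.    -0.     0.002]]
top base 240 [615.7  45.2] [ 83.8 228. ] 4.3 z 12.3 [[565.0, 156.0], [582.0, -72.0], [666.0, -65.0], [649.0, 162.0]]
top yellow 259 [606.6 180.5] [51.9 51.9] 7.3 z 136.0 [[578.0, 203.0], [584.0, 151.0], [636.0, 158.0], [629.0, 210.0]]
top dot 18 [607.3 180.5] [12.9  9.6] 83.6 z 137.8 [[602.0, 175.0], [611.0, 174.0], [613.0, 186.0], [603.0, 187.0]]
scene base 1076 [621.6  40.3] [ 73.9 218.6] 6.1 z 11.7 [[573.0, 145.0], [597.0, -72.0], [670.0, -64.0], [647.0, 153.0]]
scene yellow 113 [609.9 157. ] [52.1 16.1] 24.5 z 134.9 [[583.0, 153.0], [590.0, 139.0], [637.0, 160.0], [630.0, 175.0]]
scene dot 17 [605.6 179.4] [8.3 8.9] 54.6 z 135.6 [[600.0, 179.0], [607.0, 173.0], [612.0, 180.0], [604.0, 185.0]]
```

View pics/m4.png

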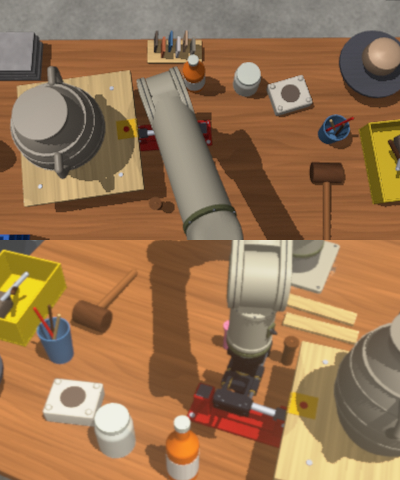

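Both cameras show the fingers on the pressed handle. The top marks are up about 3 mm, as the first stroke should give, and the jack is in place. Handle up, then the second stroke.

```bash
python3 -m pendant '-0.03 0.003 -0.008 0 0 0; -0.07 0.003 -0.02 0 0 0; -0.11 0.003 -0.04 0 0 0; -0.15 0.003 -0.06 0 0 0; -0.19 0.003 -0.084 0 0 0; -0.23 0.003 -0.11 0 0 0; -0.27 0.003 -0.144 0 0 0; -0.32 0.003 -0.144 0 0 0'; python3 -m pendant '0 0 0 0 0 0; 0 0 0 0 0 0'; python3 go.py 613.5 79 160 94
```

```text
time: 10.45
ee_pos: [0.6123, 0.0824, 0.1668]
eef_rot: [0.481, 0.519, -0.482, 0.517]
ft_force: [-0.4, -0.1, 0.3]
width: 0.0005
time: 10.65
ee_pos: [0.6131, 0.0797, 0.1664]
eef_rot: [0.482, 0.517, -0.483, 0.517]
ft_force: [0.2, 0.7, -0.0]
width: -0.0
now [613.1  79.7 166.4] t 10.65 F [ 0.2  0.7 -0. ] w -0.0
shift [0.025 0.001 0.003] turn [-0.     0.001  0.001] deg [-0.   0.   0.1]
tool axes
 [[-0.001  0.998  0.069]
 [-0.001  0.069 -0.998]
 [-1.    -0.002  0.001]]
```

```bash
python3 -m pendant '0.046 0 0 0 0 0; 0.078 0.003 0.025 0 0 0; 0.11 0.004 0.054 0 0 0; 0.146 0.004 0.077 0 0 0; 0.18 0.004 0.1 0 0 0; 0.22 0.004 0.116 0 0 0; 0.258 0.004 0.13 0 0 0; 0.29 0.004 0.145 0 0 0'; python3 -m pendant '0.01 0 0.002 0 0 0; 0.018 0 0.002 0 0 0; 0.018 0 0.002 0 0 0; 0.018 0 0.002 0 0 0'; python3 go.py 613.5 79 160 94;  python3 meas.py m5 | egrep "dot|yellow|base"
```

```text
time: 11.45
ee_pos: [0.6162, 0.0463, 0.0934]
eef_rot: [0.482, 0.519, -0.481, 0.517]
ft_force: [-1.2, 8.0, 8.8]
width: 0.0004
time: 11.85
ee_pos: [0.6164, 0.0449, 0.0901]
eef_rot: [0.482, 0.518, -0.482, 0.517]
ft_force: [-4.8, 5.1, 12.5]
width: 0.0005
now [616.4  44.9  90.1] t 11.85 F [-4.8  5.1 12.5] w 0.0005
shift [-0.279 -0.002 -0.137] turn [ 0.001 -0.001  0.001] deg [ 0.1 -0.1  0.1]
tool axes
 [[-0.001  0.997  0.071]
 [ 0.001  0.071 -0.997]
 [-1.    -0.001 -0.001]]
top base 248 [615.7  47. ] [ 83.4 231.1] 4.3 z 12.7 [[565.0, 159.0], [583.0, -71.0], [666.0, -65.0], [649.0, 165.0]]
top yellow 275 [606.9 180.6] [53.1 59.3] 7.0 z 145.7 [[577.0, 207.0], [584.0, 148.0], [637.0, 154.0], [630.0, 213.0]]
top dot 20 [607.2 184.5] [13.6 11.6] 7.5 z 146.3 [[600.0, 189.0], [601.0, 178.0], [615.0, 180.0], [613.0, 191.0]]
scene base 1100 [619.8  41.8] [ 75.5 221.5] 5.1 z 11.6 [[572.0, 149.0], [592.0, -72.0], [667.0, -65.0], [648.0, 155.0]]
scene yellow 177 [609.1 163.7] [53.  24.5] 23.6 z 145.2 [[580.0, 164.0], [590.0, 142.0], [638.0, 163.0], [628.0, 186.0]]
scene dot 17 [604.7 182.5] [9.  8.5] 16.3 z 145.4 [[599.0, 185.0], [602.0, 177.0], [610.0, 180.0], [608.0, 188.0]]
```

The board marks are up about 12–13 mm, as the second stroke should give. I'll press a little more to be sure it's a full stroke, then bring the handle up.

```bash
python3 -m pendant '0.008 0 0 0 0 0; 0.008 0 0 0 0 0'; python3 -m pendant '-0.03 0.00 -0.008 0 0 0; -0.07 0 -0.02 0 0 0; -0.11 0 -0.04 0 0 0; -0.15 0 -0.06 0 0 0; -0.19 0 -0.084 0 0 0; -0.23 0 -0.11 0 0 0; -0.27 0 -0.144 0 0 0; -0.32 0 -0.144 0 0 0'; python3 -m pendant '0 0 0 0 0 0; 0 0 0 0 0 0; 0 0 0 0 0 0'; python3 go.py 613.5 79 160 94;  python3 meas.py m6 | egrep "dot|yellow|base"
```

```text
time: 12.15
ee_pos: [0.6166, 0.0449, 0.0894]
eef_rot: [0.482, 0.518, -0.482, 0.517]
ft_force: [-9.8, 4.8, 25.4]
width: 0.0003
time: 12.95
ee_pos: [0.6134, 0.0816, 0.1677]
eef_rot: [0.481, 0.519, -0.482, 0.517]
ft_force: [-1.0, 0.3, -0.6]
width: 0.0007
time: 13.25
ee_pos: [0.6138, 0.079, 0.1667]
eef_rot: [0.482, 0.517, -0.483, 0.517]
ft_force: [-0.2, -0.1, -0.6]
width: 0.0004
now [613.8  79.  166.7] t 13.25 F [-0.2 -0.1 -0.6] w 0.0004
shift [ 0.027 -0.001 -0.   ] turn [-0.     0.001  0.002] deg [-0.   0.   0.2]
tool axes
 [[-0.003  0.998  0.069]
 [-0.001  0.069 -0.998]
 [-1.    -0.003  0.001]]
top base 278 [615.5  45.5] [ 82.4 227.8] 4.0 z 12.4 [[566.0, 156.0], [582.0, -71.0], [665.0, -65.0], [649.0, 162.0]]
top yellow 250 [607.3 181.8] [52.1 52.2] 7.7 z 141.1 [[578.0, 204.0], [585.0, 152.0], [637.0, 159.0], [630.0, 211.0]]
top dot 18 [607.2 181.9] [ 9.9 11.6] 52.6 z 141.4 [[600.0, 181.0], [609.0, 174.0], [615.0, 182.0], [606.0, 189.0]]
scene base 1353 [615.9  40.8] [ 83.6 218.4] 3.9 z 11.6 [[567.0, 147.0], [582.0, -71.0], [665.0, -65.0], [650.0, 153.0]]
scene yellow 154 [610. 161.] [52.3 20.3] 23.4 z 140.7 [[582.0, 160.0], [590.0, 141.0], [638.0, 162.0], [630.0, 181.0]]
scene dot 20 [605.8 180.9] [9.2 9.3] 71.1 z 140.7 [[600.0, 178.0], [609.0, 175.0], [612.0, 184.0], [603.0, 187.0]]
```

The ram settled on the ratchet with the pad up about 8 mm and the handle back up. Third stroke, and hold.

```bash
python3 -m pendant '0.046 0 0 0 0 0; 0.078 0.003 0.025 0 0 0; 0.11 0.004 0.054 0 0 0; 0.146 0.004 0.077 0 0 0; 0.18 0.004 0.1 0 0 0; 0.22 0.004 0.116 0 0 0; 0.258 0.004 0.13 0 0 0; 0.29 0.004 0.143 0 0 0'; python3 -m pendant '0.01 0 0 0 0 0; 0.024 0 0 0 0 0; 0.024 0 0 0 0 0; 0.024 0 0 0 0 0; 0.024 0 0 0 0 0; 0.024 0 0 0 0 0'; python3 go.py 615 42 90 94;  python3 meas.py m7 | egrep "dot|yellow|base"
```

```text
time: 14.15
ee_pos: [0.6173, 0.0464, 0.0945]
eef_rot: [0.482, 0.519, -0.481, 0.517]
ft_force: [-1.9, 6.6, 8.1]
width: 0.0004
time: 14.75
ee_pos: [0.6175, 0.0452, 0.0899]
eef_rot: [0.482, 0.518, -0.482, 0.517]
ft_force: [-5.9, 4.1, 16.2]
width: 0.0007
now [617.5  45.2  89.9] t 14.75 F [-5.9  4.1 16.2] w 0.0007
shift [-0.    -0.011  0.012] turn [ 0.001 -0.001  0.001] deg [ 0.1 -0.1  0.1]
tool axes
 [[-0.001  0.997  0.071]
 [ 0.001  0.071 -0.997]
 [-1.    -0.001 -0.001]]
top base 251 [615.3  49.4] [ 83.9 236.2] 4.3 z 12.4 [[565.0, 164.0], [582.0, -72.0], [666.0, -65.0], [648.0, 170.0]]
top yellow 279 [606. 184.] [51.4 58.7] 7.5 z 155.4 [[577.0, 210.0], [584.0, 152.0], [635.0, 158.0], [628.0, 216.0]]
top dot 20 [606.  186.8] [13.3 12.1] 43.8 z 155.9 [[597.0, 187.0], [605.0, 178.0], [615.0, 187.0], [607.0, 196.0]]
scene base 1089 [620.3  44.5] [ 76.2 224.4] 3.5 z 11.7 [[575.0, 154.0], [589.0, -70.0], [665.0, -65.0], [651.0, 159.0]]
scene yellow 226 [606.7 174.2] [52.5 31.2] 14.4 z 155.6 [[577.0, 183.0], [585.0, 153.0], [636.0, 166.0], [628.0, 196.0]]
scene dot 20 [605.6 185.4] [10.5  9.2] 16.4 z 154.5 [[599.0, 188.0], [602.0, 180.0], [612.0, 183.0], [609.0, 191.0]]
```

View pics/m7.png

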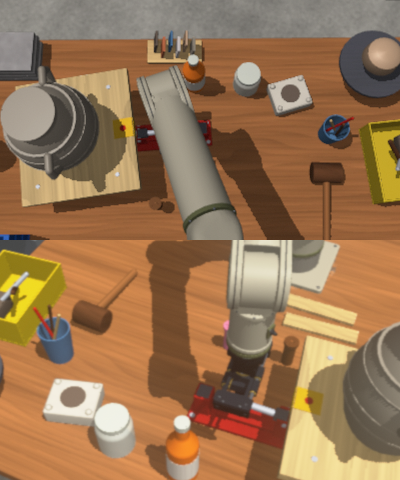

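The pad is up about 22–23 mm and the bystanders haven't moved. I'll add a slight extra press to sit on the stop, then settle and hand in.

```bash
python3 -m pendant '0.005 0 0 0 0 0; 0.005 0 0 0 0 0; 0.005 0 0 0 0 0; 0.005 0 0 0 0 0; 0.005 0 0 0 0 0; 0.005 0 0 0 0 0'; python3 meas.py m8 | egrep "dot|base"; python3 -c "
from bench import r,close_job
s=r.read_state();print(s['time'],s['ee_pos'],s['ft_force']);print(close_job())"
```

```text
time: 15.45
ee_pos: [0.6176, 0.0452, 0.0895]
eef_rot: [0.482, 0.518, -0.482, 0.517]
ft_force: [-8.0, 4.3, 22.7]
width: 0.0007
top base 253 [616.   48.5] [ 84.4 234.5] 4.4 z 12.2 [[565.0, 162.0], [583.0, -72.0], [667.0, -65.0], [649.0, 169.0]]
top dot 19 [605.9 186.8] [11.5 12.1] 44.0 z 156.0 [[598.0, 187.0], [606.0, 178.0], [614.0, 186.0], [606.0, 195.0]]
scene base 1093 [619.9  43.4] [ 75.  225.3] 4.8 z 11.7 [[573.0, 153.0], [592.0, -72.0], [667.0, -66.0], [648.0, 159.0]]
scene dot 21 [605.3 185. ] [10.6  8.9] 10.3 z 155.5 [[599.0, 188.0], [601.0, 180.0], [611.0, 182.0], [610.0, 190.0]]
15.55 [0.61755855 0.04519976 0.08944947] [-8.69985552  3.41541397 22.17498048]
the job is handed in; nothing more can be done
None
```

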